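# Tighten the lock ring of the painting-board swivel with a two-pin spanner

## Robot

A 7-joint arm with a two-finger parallel gripper is mounted at the origin on the work surface. World frame = base frame: x ahead of the robot, y to its left, z up, the work surface at z = 0. Lengths are in m, angles in rad, forces in N, time in s.
With the tool pointing down it reaches from about 0.4 to 0.85 m from the base axis. Payload 10.4 kg.
Tool frame: the origin (TCP) lies at the very end of the fingers, on their centre line; the grasp point (between the pads) lies r.tcp_to_grasp behind it (r.tcp_to_grasp is the distance from the TCP to the grasp point, in m); z points along the fingers, y is the line along which they close (so a half turn about z gives the same grasp; the last joint's range is limited). The gripper opens to 87 mm and grips with 3 to 60 N. Pads are 19 mm wide; open, the fingers measure 117 mm over their backs; the gripper's body (75 mm by 190 mm) begins 51 mm behind the grasp point.
Start: joints at [-1.187, 0.332, -0.065, 1.46, 0.022, 1.35, -0.088], TCP at [0.247, 0.574, 0.223] pointing down, gripper open.
Joint ranges: [-2.6, 2.6], [-0.5, 2.12], [-1.47, 1.34], [0.16, 2.42], [-1.27, 4.41], [0.06, 2.06], [-2.6, 2.6]. Speed limits (rad/s): [2.22, 2.22, 2.79, 2.79, 3.14, 3.14, 3.14].

## Interface

Orientations are given as a unit quaternion [x, y, z, w].
In Python, from bench import monitor, cams, ticket, r gives the robot as it stands.
- The arm moves only by the shell command python3 -m crank 'ROWS' [OPENING] [FORCE]. ROWS is a JSON object whose one key "steps" holds a list of rows, each a list of 2 entries, a list of its own where there are three numbers: the shift along the world's x, y, z in units of 25 mm (1.0 is 25 mm), then the turn, a rotation vector about the world's x, y, z in units of 5 degrees (1.0 is 5 degrees). In form: {"steps": [[[x, y, z], [ax, ay, az]], ...]}. A call has 1 to 10 rows; each row shifts and turns the commanded pose from where the row before left it; what a row does not reach is not made up. A row lasts 1/12 s, in which the tool goes at most 41.7 mm and 7.16 degrees, less where a joint would pass 70% of its speed; a pose out of reach is approached as far as the arm can. A call is refused whole if a number of a shift passes 1 or a number of a turn 1, either way. A call with a gripper value outside its range is refused whole. OPENING is the finger opening in mm, from 0 to 87, set as the call begins (- or left out, the last holds). The fingers move at their own pace and stop on an object; FORCE is the grip in N (left out, the last holds). Time passes only in rows, so rows that do not move let the fingers close. It gives the time, the measured TCP pose, the force, the opening and the grip force at its end, in the units of the state.
- monitor.read_state(): the state, without advancing time (a new reading comes with each control period).
- cams.camera(name): name is "scene" or "top" or "wrist"; returns a dict with "pixels" (400x640x3 uint8, blue, green, red), "z_map" (400x640 float32, m along the optical axis (not along the pixel's ray), 0 where there is no reading), "vfov" (degrees; the focal length in pixels is half the picture's height over the tangent of half this angle, whatever the lens; pixels are square), "cx", "cy" (the principal point, pixels), "T" (4x4, takes a point from camera to world coordinates). Camera axes: x right, y up, looking along -z (the intrinsics and any distortion apply to the point x, -y, -z); pixel columns grow to the right and rows downward; lengths in m; the calibration is good to about 2 mm. A picture is of the moment at which its call begins.
- ticket.close_job(): hands the job in; it is judged then, once.
The state is a dict: "time": time; "joint_positions": joint angles; "joint_vel": joint speeds; "joint_torque": joint torques, N m; "ee_pos": TCP position; "eef_rot": TCP orientation; "ft_force": force on the tool from outside, world axes, zero at the start; "torque": the same for the moment, N m; "width": finger opening in m; "grip_force": force on a finger pad.
Only numpy, scipy, OpenCV 4.12 (cv2) and the standard library are available. Lean on these libraries where they do the work, as an engineer would, in place of code of your own. Each camera call takes 0.05 s, during which the arm holds its last target. There are 200 camera calls.

## Task

The lock ring on the swivel hub of my painting board has worked loose. Take the blue-handled two-pin spanner from its wooden rest, feel both pins fully into the two holes of the brass ring before you turn anything, and turn the ring clockwise (seen from above) gently up to its stop, without pressing hard on the ring or forcing it at the stop. Then stand the spanner back in its rest, pins in the slot, and let go; turn the ring only with the spanner and leave the paint tin, ink bottle, bowl and mug where they are.

Things in the scene. Friction and masses are not known exactly. Their poses are not given: they have to be found in the camera images.
- hub: Grey round swivel hub fixed to the bench, 110 mm across, 30 mm high, z up, origin at the centre of its underside. The brass lock ring (72 mm across, 14 mm thick) sits on top, coaxial with it. The hub's x axis differs between runs.
- ring_face (a point): Centre of the lock ring's flat top face, 45 mm above the hub's origin; axes are the hub's and do not turn with the ring. In the face are two round blind holes, 9 mm across, 12 mm deep, each 22 mm from this point, one on either side. Their line makes with the hub's x axis an angle (counterclockwise) of unknown offset minus the ring's joint value.
- lock_ring (a joint): Turning of the brass lock ring, rad, grows clockwise seen from above. Starts at 0 to 0.35; rigid stop (tight) at 1.2. About 0.25 N m of friction resists and holds it where left; a light press on its face does not turn it. The unknown offset of the hole line is -0.4 to 0.4 rad, constant within a run: see it or feel for it.
- spanner: Two-pin spanner, 0.15 to 0.3 kg, standing, 67 mm tall. z up, origin at the middle, level with the pin tips. Two steel pins (6 mm, tapered tips) at x = -22 and +22 mm stand 9 mm down from a bridge 62 (x) by 22 mm (y), z = 9 to 19 mm. Blue flat handle above: 34 mm wide (x), 14 mm thick (y), z = 19 to 67 mm; grip it across its thickness. Same when turned half round.
- rest: Pale wooden rest fixed to the bench, 110 (x) by 60 mm (y), 20 mm high, origin at the centre of its underside. Slot in its top, 66 mm along x, 14 mm wide, 14 mm deep: the spanner stands with both pins in the slot and its bridge on the top, spanner x along rest x (either way round), its origin 11 mm above the rest's.
- paint_tin: Open black tin with coloured paint pans, 75 x 120 x 18 mm, origin under its centre. Leave alone.
- ink_bottle: Closed amber ink bottle, 48 mm across, 65 mm high, origin under its centre. Leave alone.
- mixing_bowl: White ceramic bowl, 84 mm across, 30 mm high, origin under its centre. Leave alone.
- brush_mug: Blue empty cup, 72 mm across, 80 mm high, origin under its centre. Leave alone.
Mind the look-alikes: they are no part of the job. Leave any green or orange look-alike of the spanner alone.

How it is judged:
On the way, in this order (a step that is already met when the one before it is completed fails the run):
1. both pins are fully in the two holes: spanner upright over the hub, its pin tips 5.5 mm or more below the ring's face (z of spanner in the frame of hub below 0.0395 m and horizontal distance between spanner and hub below 0.004 m and angle between spanner's own z axis and vertical below 0.1 rad), for 0.2 s.
2. the ring is at its stop (1.16 rad or more) with the spanner still engaged (all of step 1 and value of joint lock_ring above 1.16 rad), for 0.2 s.
At the end, for the whole second after the job is handed in: the lock ring is at its stop (1.16 rad or more) and the spanner stands released, upright and at rest in its rest: origin within 12 mm along and 7 mm across the rest's centre, bridge within 3 mm of the rest's top (value of joint lock_ring above 1.16 rad and x of spanner in the frame of rest between -0.012 and 0.012 m and y of spanner in the frame of rest between -0.007 and 0.007 m and z of spanner in the frame of rest below 0.014 m and angle between spanner's own z axis and vertical below 0.1 rad and linear speed of spanner below 0.02 m/s and contact force between the fingers and spanner below 0.1 N); the robot touches nothing.
It fails at once if the spanner bears on the ring with more than 45 N (pressed hard, or forced at the stop) (contact force between spanner and lock_ring above 45 N).
It fails at once if the ring is turned (over 0.4 rad/s) while the pins are less than 3 mm in the holes (velocity of joint lock_ring above 0.4 rad/s and z of spanner in the frame of hub above 0.042 m).
It fails at once if the gripper itself touches the ring with more than 2 N (contact force between the fingers and lock_ring above 2 N).
It fails at once if the paint tin, ink bottle, bowl or mug is moved more than 15 mm (distance of any of paint_tin, ink_bottle, mixing_bowl, brush_mug from where it was at the start of the episode above 0.015 m).
It also fails if it takes over 72 s, if anything falls off the work surface, if the arm or the gripper's body presses on something with over 40 N, if the wrist force passes 120 N, or if a joint passes its speed limit or range.

## Working session

There is one attempt and no reset: what is moved stays moved. The work goes in short steps, Python scripts to look and compute and a shell command to move; the robot and the scene stay as the last step left them, time stands still between calls to the robot, and variables do not carry over. Pictures are saved under pics/ and viewed, at most 10 in all, crops included, and the job is handed in when it is done.

```bash
ls; mkdir -p pics; cat > h.py <<'E'
import numpy as np, cv2
from bench import monitor, cams, ticket, r
def cam(n):
    c=cams.camera(n); c['f']=200/np.tan(np.radians(c['vfov'])/2); return c
def ray(c,u,v):
    d=np.array([(u-c['cx'])/c['f'],-(v-c['cy'])/c['f'],-1.0])
    T=np.array(c['T']); return T[:3,3],T[:3,:3]@d
def onplane(c,u,v,z):
    o,d=ray(c,u,v); return o+d*(z-o[2])/d[2]
def xyz(c):
    v,u=np.mgrid[0:400,0:640]; Z=c['z_map']
    P=np.stack([(u-c['cx'])/c['f']*Z,-(v-c['cy'])/c['f']*Z,-Z],-1)
    T=np.array(c['T']); return P@T[:3,:3].T+T[:3,3]
def px(c,p):
    T=np.array(c['T']); q=T[:3,:3].T@(np.array(p)-T[:3,3]); return c['cx']+c['f']*q[0]/-q[2], c['cy']-c['f']*q[1]/-q[2]
E
python3 - <<'E'
from h import *
for n in ['top','scene']:
    c=cam(n); cv2.imwrite(f'pics/{n}0.png',c['pixels']); print(n,{k:c[k] for k in c if k not in('pixels','z_map')})
s=monitor.read_state(); print(s, r.tcp_to_grasp)
E
```

```text
pics
top {'vfov': 53.86131281842582, 'cx': 314.2260799998053, 'cy': 195.68696710766162, 'T': array([[ 0.01831696,  0.99125891, -0.13065324,  0.47794438],
       [-0.99978193,  0.01946981,  0.00755172, -0.00703415],
       [ 0.01002951,  0.13048642,  0.99139937,  1.03716222],
       [ 0.        ,  0.        ,  0.        ,  1.        ]]), 'f': np.float64(393.6993090286695)}
scene {'vfov': 48.17304395619419, 'cx': 313.8722916467199, 'cy': 201.1273961000228, 'T': array([[-0.85568443, -0.42576802,  0.29415258,  0.93250747],
       [ 0.51728483, -0.72003111,  0.46257066,  0.53455726],
       [ 0.01485121,  0.54797518,  0.83636275,  1.05428726],
       [ 0.        ,  0.        ,  0.        ,  1.        ]]), 'f': np.float64(447.38791780261624)}
{'time': 0.1, 'joint_positions': array([-1.18660992,  0.33280706, -0.06470954,  1.46083229,  0.0215893 ,
        1.34991424, -0.08851901]), 'joint_vel': array([-8.83918144e-06, -1.90516448e-03, -1.09797067e-04, -2.48881315e-03,
       -1.15220382e-03,  1.43403005e-03, -1.81686265e-03]), 'joint_torque': array([ 1.15095034e-03, -6.24542642e+01,  2.43587483e-02, -3.90719068e+01,
       -6.15755143e-02,  3.65308486e-02,  1.00693594e-04]), 'ee_pos': array([0.24714683, 0.57368685, 0.22184649]), 'eef_rot': array([ 2.01990600e-01,  9.79387256e-01, -6.23969517e-04, -1.06495870e-04]), 'ft_force': array([-0.65430838,  0.5462798 , -0.64849017]), 'torque': array([-0.046326  , -0.01161136, -0.05851306]), 'grip_force': 0.0, 'width': 0.0865885645140564} 0.0187
```

View pics/top0.png

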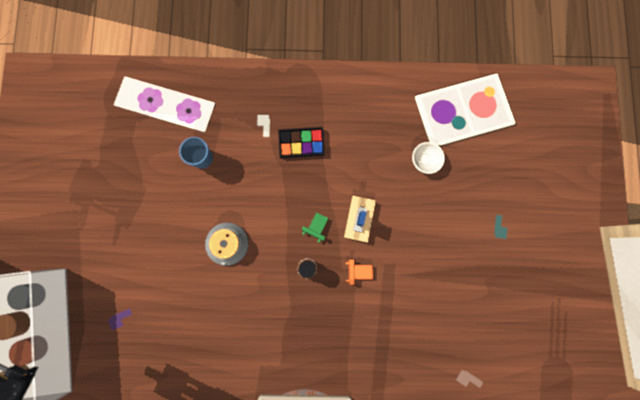

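View pics/scene0.png

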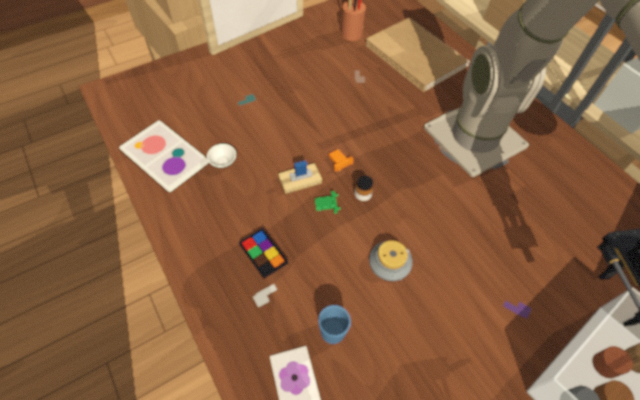

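Top view (pixels): the rest with the blue-handled spanner is at (360,219) and the hub with the brass ring at (226,243). The tin is at (301,143), bowl (428,158), mug (195,152) and ink bottle (307,268).
Things that could be taken for the spanner: green (317,227), orange (360,271), the blue mug (195,152) and the teal scrap (500,228). I choose (360,219), because it has a blue handle and stands in the wooden rest.

```bash
cat > m.py <<'E'
from h import *
c=cam('top'); im=c['pixels']; P=xyz(c); hsv=cv2.cvtColor(im,cv2.COLOR_BGR2HSV)
cr=[im[195:245,335:385],im[215:270,200:255]]
cv2.imwrite('pics/crop1.png',np.hstack([cv2.resize(x,(400,400),interpolation=cv2.INTER_CUBIC) for x in cr]))
print('table z',np.median(P[300:340,200:300,2]),np.median(P[100:120,350:400,2]))
def box(m,z,name):
    cs,_=cv2.findContours(m.astype(np.uint8),0,2); k=max(cs,key=cv2.contourArea)
    w=np.array([onplane(c,u,v,z)[:2] for u,v in k[:,0]],np.float32)
    print(name,cv2.minAreaRect(w),'n',m.sum(),'zmed',np.median(P[...,2][m])); return w
U=np.zeros((400,640),bool)
def reg(v0,v1,u0,u1): 
    m=U.copy(); m[v0:v1,u0:u1]=1; return m
H,S,V=[hsv[...,i] for i in range(3)]
R=reg(190,250,335,385)
box(R&(P[...,2]>.012),.02,'rest+spanner')
pale=R&(H>12)&(H<35)&(V>140)
box(pale,.02,'pale')
blue=R&(H>95)&(H<130)&(S>100)
box(blue&(P[...,2]>.065),.078,'handle top')
Rh=reg(210,275,195,260)
w=box(Rh&(H>15)&(H<35)&(S>90)&(V>120),.045,'ring'); print(cv2.minEnclosingCircle(w))
w=box(Rh&(P[...,2]>.015),.03,'hub'); print(cv2.minEnclosingCircle(w))
for n,(a,b,cc,d) in dict(handle=(190,250,335,385),hub=(210,275,195,260),bottle=(255,285,292,320)).items():
    print(n,np.unique(np.round(P[a:b,cc:d,2],3),return_counts=True)[0][-3:])
E
python3 m.py
```

```text
table z 0.0015175189770963993 0.001238044641602043
rest+spanner ((0.5554916262626648, -0.13397854566574097), (0.060288868844509125, 0.11023126542568207), 79.12824249267578) n 1000 zmed 0.022144071410333588
pale ((0.5553746223449707, -0.13286474347114563), (0.06524883210659027, 0.1141241118311882), 79.15409851074219) n 968 zmed 0.021387185910322737
handle top ((0.5519706010818481, -0.13085737824440002), (0.012439973652362823, 0.03205139562487602), 77.71600341796875) n 69 zmed 0.07952977481096235
ring ((0.48405736684799194, 0.20963451266288757), (0.07187354564666748, 0.07265623658895493), 1.076188325881958) n 660 zmed 0.046268683421768986
((0.4846229553222656, 0.20910359919071198), 0.03764791414141655)
hub ((0.4844362139701843, 0.20677243173122406), (0.103145070374012, 0.10158411413431168), 1.0261050462722778) n 1299 zmed 0.04364193332094246
((0.48526597023010254, 0.20641499757766724), 0.0528644323348999)
handle [0.082 0.083 1.037]
hub [0.052 0.053 1.037]
bottle [0.07  0.071 1.037]
```

View pics/crop1.png

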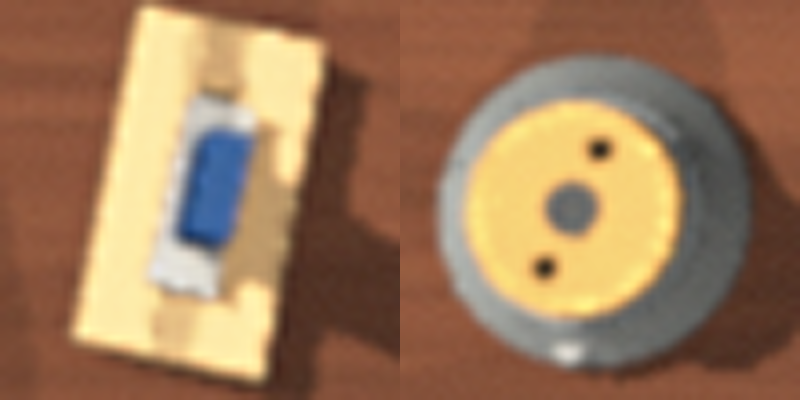

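The crop shows the blue handle and grey bridge standing in the pale rest, slot along the long axis. The brass ring shows two dark holes at crop (598,149) and (544,267), so the hole line is at about -25° in the world frame. First I'll pass over the hub for a wrist view.

```bash
python3 -m crank '{"steps":[[[0.59,-0.91,0],[0,0,0]],[[0.59,-0.91,0],[0,0,0]],[[0.59,-0.91,0],[0,0,0]],[[0.59,-0.91,0],[0,0,0]],[[0.59,-0.91,0],[0,0,0]],[[0.59,-0.91,0],[0,0,0]],[[0.59,-0.91,0],[0,0,0]],[[0.59,-0.91,0],[0,0,0]],[[0.59,-0.91,0],[0,0,0]],[[0.59,-0.91,0],[0,0,0]]]}' 45
python3 -m crank '{"steps":[[[0.59,-0.91,0],[0,0,0]],[[0.59,-0.91,0],[0,0,0]],[[0.59,-0.91,0],[0,0,0]],[[0.59,-0.91,0],[0,0,0]],[[0.59,-0.91,0],[0,0,0]],[[0.59,-0.91,0],[0,0,0]],[[0,0,0],[0,0,0]],[[0,0,0],[0,0,0]],[[0,0,0],[0,0,0]]]}'
python3 - <<'E'
from h import *
c=cam('wrist'); cv2.imwrite('pics/w1.png',c['pixels']); print(c['vfov'],c['cx'],c['cy'],c['T'],monitor.read_state()['ee_pos'])
E
```

```text
time: 0.98
ee_pos: [0.3952, 0.3452, 0.2225]
eef_rot: [0.202, 0.979, -0.0, -0.0]
ft_force: [0.1, 0.6, 0.2]
width: 0.0456
grip_force: 0.0
time: 1.73
ee_pos: [0.4829, 0.2105, 0.2224]
eef_rot: [0.202, 0.979, 0.0, -0.0]
ft_force: [-1.0, 0.7, 0.1]
width: 0.0453
grip_force: 0.0
63.43616519468949 320.4342234945662 198.00701930939556 [[ 3.95290419e-01 -8.77582130e-01 -2.71284148e-01  4.08309545e-01]
 [ 9.18556168e-01  3.77730395e-01  1.16508865e-01  2.42084080e-01]
 [ 2.26170654e-04 -2.95244565e-01  9.55421685e-01  3.84093470e-01]
 [ 0.00000000e+00  0.00000000e+00  0.00000000e+00  1.00000000e+00]] [0.48267517 0.21097442 0.22240239]
```

View pics/w1.png

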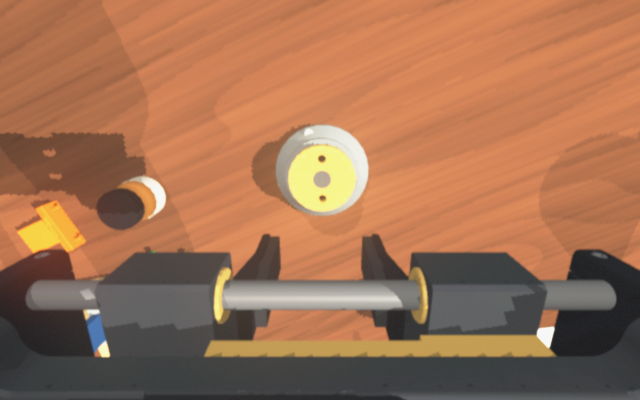

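The wrist view shows the ring at (321,178) with holes at (322,159) and (323,198), and the ink bottle and orange look-alike at left. Measuring the hole positions next.

```bash
cat > hub.py <<'E'
from h import *
def hub(n,box,vis=0):
    c=cam(n); im=c['pixels']; u0,u1,v0,v1=box
    hsv=cv2.cvtColor(im,cv2.COLOR_BGR2HSV); H,S,V=[hsv[...,i].astype(int) for i in range(3)]
    g=((H>14)&(H<40)&(S>70)&(V>100)); m=np.zeros_like(g); m[v0:v1,u0:u1]=g[v0:v1,u0:u1]; m=m.astype(np.uint8)
    cs,_=cv2.findContours(m,0,1); k=max(cs,key=cv2.contourArea)
    w=np.array([onplane(c,u,v,.045)[:2] for u,v in cv2.convexHull(k)[:,0]],np.float32)
    print(n,'ring ell',cv2.fitEllipse(w))
    fill=np.zeros_like(m); cv2.drawContours(fill,[cv2.convexHull(k)],-1,1,-1); fill=cv2.erode(fill,np.ones((3,3)))
    im2=im.max(2).astype(float); ref=np.median(im2[(fill>0)&(m>0)])
    d=np.clip(ref-im2,0,None)*fill; d[d<ref*.2]=0
    nl,lab,st,ce=cv2.connectedComponentsWithStats((d>0).astype(np.uint8))
    pts=[]
    for i in range(1,nl):
        vv,uu=np.where(lab==i); wt=d[vv,uu]; u,v=(uu*wt).sum()/wt.sum(),(vv*wt).sum()/wt.sum()
        p=onplane(c,u,v,.045)[:2]; print('  spot',round(u,1),round(v,1),st[i,4],p); 
        if st[i,4]>=5: pts.append(p)
    for i in range(len(pts)):
        for j in range(i):
            D=pts[i]-pts[j]; L=np.hypot(*D)
            if .038<L<.05: print('  pair mid',(pts[i]+pts[j])/2,'L',L,'ang',np.degrees(np.arctan(D[1]/D[0])))
if __name__=='__main__':
    hub('wrist',(260,380,115,225)); hub('top',(195,260,210,275))
    print(monitor.read_state()['ee_pos'])
E
python3 hub.py
```

```text
wrist ring ell ((0.4848107099533081, 0.2098081409931183), (0.0727197527885437, 0.07540412992238998), 59.95186233520508)
  spot 321.1 158.6 33 [0.46461873 0.21901972]
  spot 321.2 179.3 178 [0.48529375 0.21029673]
  spot 321.7 197.8 24 [0.50473029 0.20256974]
  pair mid [0.48467451 0.21079473] L 0.043353642321981245 ang -22.29881480333423
top ring ell ((0.5051916241645813, 0.20007683336734772), (0.026876844465732574, 0.060194678604602814), 155.55740356445312)
  spot 226.1 235.7 20 [0.50333283 0.20400635]
  spot 234.0 241.0 1 [0.49056822 0.18376927]
[0.48265994 0.21112075 0.22247245]
```

```bash
python3 -m crank '{"steps":[[[0.19,-0.92,0],[0,0,0.17]],[[0.19,-0.92,0],[0,0,0.17]],[[0.19,-0.92,0],[0,0,0.17]],[[0.19,-0.92,0],[0,0,0.17]],[[0.19,-0.92,0],[0,0,0.17]],[[0.19,-0.92,0],[0,0,0.17]],[[0.19,-0.92,0],[0,0,0.17]],[[0.19,-0.92,0],[0,0,0.17]],[[0.19,-0.92,0],[0,0,0.17]],[[0.19,-0.92,0],[0,0,0.17]]]}'
python3 -m crank '{"steps":[[[0.19,-0.92,0],[0,0,0.17]],[[0.19,-0.92,0],[0,0,0.17]],[[0.19,-0.92,0],[0,0,0.17]],[[0.19,-0.92,0],[0,0,0.17]],[[0.19,-0.86,0],[0,0,0.12]],[[0,0,0],[0,0,0]],[[0,0,0],[0,0,0]],[[0,0,0],[0,0,0]]]}'
cat > sp.py <<'E'
from h import *
c=cam('wrist'); im=c['pixels']; cv2.imwrite('pics/w2.png',im); P=xyz(c)
hsv=cv2.cvtColor(im,cv2.COLOR_BGR2HSV); H,S,V=[hsv[...,i].astype(int) for i in range(3)]
s=monitor.read_state(); e=s['ee_pos']; print(e,s['eef_rot'])
q=s['eef_rot']; from scipy.spatial.transform import Rotation as Ro
y=Ro.from_quat(q).as_matrix()[:,1]; print('tool y deg',np.degrees(np.arctan2(y[1],y[0])))
near=np.hypot(P[...,0]-.555,P[...,1]+.133)<.09
blue=(H>95)&(H<130)&(S>100)&near
for nm,m,z in [('handle',blue&(P[...,2]>.07),.078),('rest',near&(P[...,2]>.012)&(H>10)&(H<40),.02),('bridge',near&(S<60)&(P[...,2]>.024)&(P[...,2]<.038),.03)]:
    m=cv2.morphologyEx(m.astype(np.uint8),cv2.MORPH_OPEN,np.ones((3,3)))
    cs,_=cv2.findContours(m,0,1)
    if not cs: print(nm,'none'); continue
    k=max(cs,key=cv2.contourArea); w=np.array([onplane(c,u,v,z)[:2] for u,v in k[:,0]],np.float32)
    print(nm,cv2.boundingRect(k),cv2.minAreaRect(w),'z',np.median(P[...,2][m>0]))
E
python3 sp.py
```

```text
time: 2.72
ee_pos: [0.5309, -0.0201, 0.2227]
eef_rot: [0.128, 0.992, 0.0, 0.0]
ft_force: [0.2, 0.9, -0.2]
width: 0.0449
grip_force: 0.0
time: 3.38
ee_pos: [0.5546, -0.1321, 0.2224]
eef_rot: [0.094, 0.996, 0.0, -0.0]
ft_force: [0.2, 0.3, 1.1]
width: 0.0452
grip_force: 0.0
[ 0.55466452 -0.13178567  0.22245781] [ 9.31899003e-02  9.95648280e-01  3.52137139e-04 -1.47502563e-04]
tool y deg 79.30569921630756
handle none
rest (203, 333, 354, 26) ((0.8089284896850586, -0.09702861309051514), (0.49013906717300415, 0.040993738919496536), 79.51727294921875) z 0.30919443460696433
bridge (312, 145, 20, 22) ((0.5347200036048889, -0.12749093770980835), (0.02095962129533291, 0.02327580377459526), 78.83074188232422) z 0.02972782881688646
```

View pics/w2.png

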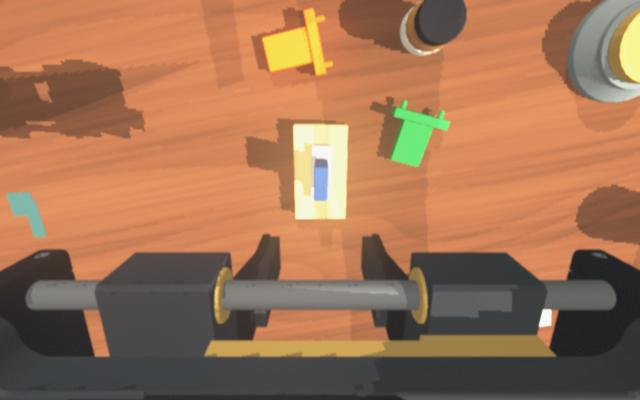

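The wrist view shows the rest at (320,171) and the handle at (320,180), aligned with the fingers. The green look-alike at (420,135) is clear of them. Fixing the segmentation.

```bash
sed -i 's/^near=.*/near=np.zeros(H.shape,bool); near[115:228,285:355]=1/' sp.py; cat >> sp.py <<'E'
print(np.round(P[150:206:4,320,2],3)); print(im[150:206:4,320].tolist())
cv2.imwrite('pics/w2c.png',cv2.resize(im[115:228,280:360],None,fx=5,fy=5,interpolation=cv2.INTER_CUBIC))
E
python3 sp.py
```

```text
[ 0.55464334 -0.13180049  0.2224846 ] [ 9.31290322e-02  9.95653978e-01  3.57255210e-04 -1.05448863e-04]
tool y deg 79.31270615002846
handle none
rest (293, 125, 54, 94) ((0.5564004778862, -0.1333017349243164), (0.059828244149684906, 0.10927820205688477), 79.29332733154297) z 0.019808614867186436
bridge (311, 146, 21, 19) ((0.5334450602531433, -0.12767794728279114), (0.021841485053300858, 0.020003650337457657), 75.6781234741211) z 0.029707608358644166
[0.031 0.03  0.03  0.048 0.071 0.077 0.079 0.078 0.078 0.078 0.077 0.077
 0.077 0.02 ]
[[245, 247, 247], [245, 247, 247], [191, 202, 209], [147, 127, 132], [155, 131, 133], [232, 179, 148], [231, 178, 146], [232, 178, 148], [230, 177, 148], [229, 177, 148], [230, 176, 147], [231, 179, 147], [232, 179, 147], [172, 239, 247]]
```

View pics/w2c.png

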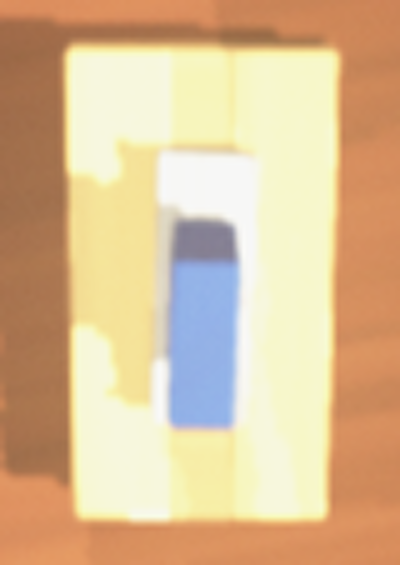

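The crop shows the handle's top face spanning crop (170–238, 262–428), so its centre is at pixel (320.6,184). The bridge sits on the rest over the slot.

```bash
python3 - <<'E'
from h import *
c=cam('wrist'); im=c['pixels']
b,g,rr=[im[...,i].astype(int) for i in range(3)]
m=np.zeros(b.shape,np.uint8); m[120:225,290:350]=((b-rr>50)&(b>190))[120:225,290:350]
k=max(cv2.findContours(m,0,1)[0],key=cv2.contourArea)
w=np.array([onplane(c,u,v,.078)[:2] for u,v in k[:,0]],np.float32); print(cv2.boundingRect(k),cv2.minAreaRect(w))
o=monitor.read_state()['ee_pos']; print(o, px(c,[o[0],o[1],.078]))
E
```

```text
(314, 167, 14, 33) ((0.5530576705932617, -0.13220690190792084), (0.012434123083949089, 0.03262249380350113), 77.22821807861328)
[ 0.5546445  -0.13197139  0.22256559] (np.float64(320.67979005791284), np.float64(184.7326683449466))
```

```bash
python3 -m crank '{"steps":[[[-0.06,0,-0.9],[0,0,-0.1]],[[0,0,-1],[0,0,-0.1]],[[0,0,-1],[0,0,0]],[[0,0,-1],[0,0,0]],[[0,0,-1],[0,0,0]],[[0,0,-1],[0,0,0]],[[0,0,-0.9],[0,0,0]],[[0,0,-0.5],[0,0,0]],[[0,0,0],[0,0,0]],[[0,0,0],[0,0,0]]]}' 45
python3 -m crank '{"steps":[[[0,0,0],[0,0,0]],[[0,0,0],[0,0,0]],[[0,0,0],[0,0,0]],[[0,0,0],[0,0,0]],[[0,0,0],[0,0,0]],[[0,0,0],[0,0,0]]]}' 0 40
```

```text
time: 4.37
ee_pos: [0.5532, -0.1331, 0.0404]
eef_rot: [0.103, 0.995, 0.0, -0.0]
ft_force: [0.1, 0.4, -0.2]
width: 0.0449
grip_force: 0.0
time: 4.87
ee_pos: [0.5533, -0.1333, 0.0404]
eef_rot: [0.103, 0.995, 0.0, 0.0]
ft_force: [-0.5, 0.3, 3.4]
width: 0.0137
grip_force: 40.0
```

```bash
python3 -m crank '{"steps":[[[0,0,0.4],[0,0,0]],[[0,0,0.8],[0,0,0]],[[0,0,1],[0,0,0]],[[0,0,1],[0,0,0]],[[0,0,0.8],[0,0,0]],[[-0.19,0.98,0.4],[0,0,-0.16]],[[-0.19,0.98,0.4],[0,0,-0.16]],[[-0.2,0.98,0],[0,0,-0.16]],[[-0.2,0.98,0],[0,0,-0.16]],[[-0.2,0.98,0],[0,0,-0.16]]]}'
python3 -m crank '{"steps":[[[-0.2,0.98,0],[0,0,-0.16]],[[-0.2,0.98,0],[0,0,-0.16]],[[-0.2,0.98,0],[0,0,-0.16]],[[-0.2,0.98,0],[0,0,-0.16]],[[-0.2,0.98,0],[0,0,-0.16]],[[-0.2,0.98,0],[0,0,-0.16]],[[-0.2,0.98,0],[0,0,-0.16]],[[-0.18,0.98,0],[0,0,-0.16]],[[-0.18,0.98,0],[0,0,-0.16]],[[0,0,0],[0,0,0]]]}'
python3 -m crank '{"steps":[[[0,0,0],[0,0,0]],[[0,0,0],[0,0,0]]]}'
python3 - <<'E'
from h import *
c=cam('wrist'); im=c['pixels']; cv2.imwrite('pics/w3.png',im)
E
```

```text
time: 5.7
ee_pos: [0.528, -0.0101, 0.1608]
eef_rot: [0.138, 0.99, 0.0, 0.0]
ft_force: [-0.1, 1.4, -1.5]
width: 0.0138
grip_force: 40.0
time: 6.53
ee_pos: [0.4827, 0.2149, 0.1604]
eef_rot: [0.197, 0.98, 0.001, -0.0]
ft_force: [0.1, 0.2, -2.2]
width: 0.0136
grip_force: 40.0
time: 6.7
ee_pos: [0.4847, 0.2087, 0.1603]
eef_rot: [0.2, 0.98, -0.0, 0.0]
ft_force: [1.2, -0.6, -2.3]
width: 0.0138
grip_force: 40.0
```

View pics/w3.png

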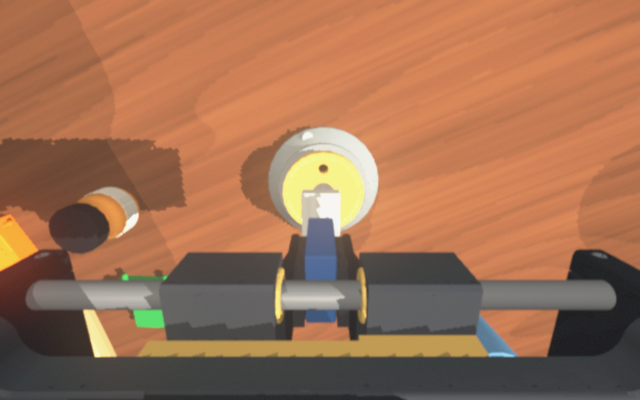

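The view shows the held spanner (handle at (321,265), bridge end at (322,193)) over the ring, with the near hole visible at (323,168). Next I'll measure the spanner's offset in the grip and the hole relative to it.

```bash
cat > rel.py <<'E'
from h import *
from scipy.spatial.transform import Rotation as Ro
c=cam('wrist'); im=c['pixels']; s=monitor.read_state(); e=s['ee_pos']
R=Ro.from_quat(s['eef_rot']).as_matrix(); x=R[:2,0]; y=R[:2,1]; print(e,'spanner x deg',np.degrees(np.arctan2(-x[1],-x[0])))
hsv=cv2.cvtColor(im,cv2.COLOR_BGR2HSV); H,S,V=[hsv[...,i].astype(int) for i in range(3)]
P=xyz(c); zb=e[2]-.0294+.019
loc=lambda p:np.round(1e3*np.array([(p[:2]-e[:2])@x,(p[:2]-e[:2])@y]),2)
m=np.zeros(H.shape,np.uint8); m[170:250,280:365]=(np.abs(P[...,2]-zb)<.006)[170:250,280:365]
k=max(cv2.findContours(m,0,1)[0],key=cv2.contourArea)
print('bridge px',cv2.boundingRect(k)); L=np.array([loc(onplane(c,u,v,zb)) for u,v in k[:,0]])
print('bridge local x(mm)',L[:,0].min(),L[:,0].max(),'y',L[:,1].min(),L[:,1].max())
v0=cv2.boundingRect(k)[1]
for v in range(v0+4,v0+24,5):
    us=np.where(m[v])[0]; print(v,us.min(),us.max(),loc(onplane(c,us.min()-.5,v,zb)),loc(onplane(c,us.max()+.5,v,zb)))
# near hole
D=np.zeros(H.shape); D[155:182,305:340]=np.clip(150-im.max(2).astype(float),0,None)[155:182,305:340]
vv,uu=np.nonzero(D); w=D[vv,uu]; u,v=(uu*w).sum()/w.sum(),(vv*w).sum()/w.sum(); p=onplane(c,u,v,.045)
print('hole px',u,v,len(w),p[:2],'local mm',loc(p), 'expected (+-22,0)')
E
python3 rel.py; python3 hub.py | head -6
```

```text
[0.4848747  0.20821193 0.16027495] spanner x deg -23.108068214557353
bridge px (301, 190, 40, 47)
bridge local x(mm) 4.86 32.48 y -11.38 10.43
194 301 339 [ 30.17 -11.48] [30.18 10.14]
199 301 339 [ 27.26 -11.54] [27.28 10.2 ]
204 301 339 [ 24.33 -11.59] [24.34 10.25]
209 301 339 [ 21.37 -11.64] [21.38 10.3 ]
hole px 323.0289855072464 167.29907773386034 35 [0.46413786 0.21903773] local mm [23.32  1.82] expected (+-22,0)
wrist ring ell ((0.4844440817832947, 0.21006017923355103), (0.07242351770401001, 0.07474680989980698), 63.070152282714844)
  spot 323.2 167.5 54 [0.46439367 0.2190372 ]
  spot 322.0 188.3 140 [0.48125262 0.21073265]
  spot 336.0 191.0 1 [0.48847766 0.22123478]
  spot 319.6 220.2 150 [0.50829045 0.19686012]
  pair mid [0.48634206 0.20794866] L 0.049180786190802794 ang -26.803346560168062
```

```bash
python3 -m crank '{"steps":[[[0.04,0.08,-0.6],[0,0,0]],[[0,0,-0.8],[0,0,0]],[[0,0,-0.8],[0,0,0]],[[0,0,-0.6],[0,0,0]],[[0,0,-0.2],[0,0,0]],[[0,0,0],[0,0,0]],[[0,0,0],[0,0,0]]]}'
python3 rel.py; python3 - <<'E'
from h import *
cv2.imwrite('pics/w4.png',cv2.resize(cam('wrist')['pixels'][120:300,220:420],None,fx=3,fy=3))
E
```

```text
time: 7.48
ee_pos: [0.4859, 0.2113, 0.0857]
eef_rot: [0.2, 0.98, 0.0, 0.0]
ft_force: [0.4, 0.6, -2.0]
width: 0.0135
grip_force: 40.0
[0.48623993 0.21158833 0.0861523 ] spanner x deg -23.03190574159653
bridge px (301, 191, 39, 46)
bridge local x(mm) 5.15 32.12 y -11.75 9.88
195 301 339 [ 29.82 -11.85] [29.82  9.74]
200 301 339 [ 26.92 -11.91] [26.91  9.79]
205 301 339 [ 23.99 -11.96] [23.98  9.84]
210 301 339 [ 21.03 -12.01] [21.02  9.89]
hole px nan nan 0 [nan nan] local mm [nan nan] expected (+-22,0)rel.py:17: RuntimeWarning: invalid value encountered in scalar divide
  vv,uu=np.nonzero(D); w=D[vv,uu]; u,v=(uu*w).sum()/w.sum(),(vv*w).sum()/w.sum(); p=onplane(c,u,v,.045)
```

View pics/w4.png

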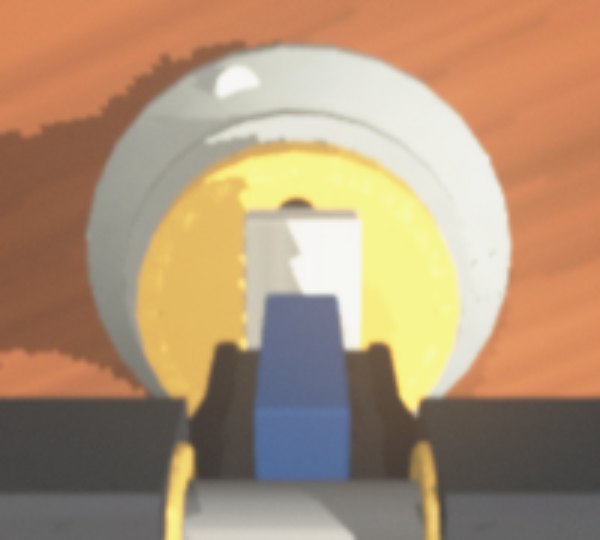

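The close view shows the near hole at crop (297,203), just in front of the bridge end centred at crop x≈302. The lateral error is about 1 mm; quantifying it.

```bash
cat > rel2.py <<'E'
from h import *
from scipy.spatial.transform import Rotation as Ro
c=cam('wrist'); im=c['pixels']; s=monitor.read_state(); e=s['ee_pos']
R=Ro.from_quat(s['eef_rot']).as_matrix(); x=R[:2,0]; y=R[:2,1]; print(e,s['ft_force'])
loc=lambda p:np.round(1e3*np.array([(p[:2]-e[:2])@x,(p[:2]-e[:2])@y]),2)
zb=e[2]-.0104; g=cv2.cvtColor(im,cv2.COLOR_BGR2HSV)[...,1].astype(float)
for v in range(196,216,4):
    a=g[v,290:350]; d=np.diff(a); i,j=290+np.argmin(d[:25])+.5,290+30+np.argmax(d[30:])+.5
    print(v,i,j,'bridge mid local',(loc(onplane(c,i,v,zb))+loc(onplane(c,j,v,zb)))/2)
b=im.max(2).astype(float); D=np.zeros(b.shape); D[183:190,310:330]=np.clip(190-b,0,None)[183:190,310:330]
vv,uu=np.nonzero(D); w=D[vv,uu]; u=(uu*w).sum()/w.sum(); v=(vv*w).sum()/w.sum(); print('hole',u,v,loc(onplane(c,u,v,.045)),'front edge',vv.min(),loc(onplane(c,u,vv.min()-.5,.045)))
hsv=cv2.cvtColor(im,cv2.COLOR_BGR2HSV); H,S,V=[hsv[...,i].astype(int) for i in range(3)]
m=np.zeros(b.shape,np.uint8); m[150:252,255:385]=((H>14)&(H<40)&(S>90)&(V>100))[150:252,255:385]
k=cv2.convexHull(max(cv2.findContours(m,0,1)[0],key=cv2.contourArea))[:,0]; k=k[k[:,1]<240]
W=np.array([onplane(c,a,bb,.045)[:2] for a,bb in k]); A=np.c_[2*W,np.ones(len(W))]; q=np.linalg.lstsq(A,(W**2).sum(1),rcond=None)[0]
print('ring centre local',loc(q[:2]),q[:2],'rad',np.sqrt(q[2]+q[:2]@q[:2]))
E
python3 rel2.py
```

```text
[0.48627368 0.21180002 0.08625919] [ 0.20015504 -0.49880147 -1.58428597]
196 300.5 340.5 bridge mid local [28.875 -0.46 ]
200 300.5 340.5 bridge mid local [26.545 -0.465]
204 301.5 340.5 bridge mid local [24.195 -0.185]
208 301.5 340.5 bridge mid local [21.825 -0.18 ]
212 301.5 340.5 bridge mid local [19.44 -0.18]
hole 318.04883720930235 187.81007751937983 [25.06 -2.  ] front edge 186 [26.61 -1.99]
ring centre local [ 2.64 -1.98] [0.4830647  0.21100855] rad 0.035799904427880544
```

```bash
python3 -m crank '{"steps":[[[-0.04,-0.05,0],[0,0,0]],[[0,0,0],[0,0,0]],[[0,0,0],[0,0,0]],[[0,0,0],[0,0,0]],[[0,0,0],[0,0,0]],[[0,0,0],[0,0,0]]]}'; python3 rel2.py;  python3 rel2.py | tail -2; python3 rel.py | tail -8
```

```text
time: 8.13
ee_pos: [0.4845, 0.2103, 0.0851]
eef_rot: [0.199, 0.98, 0.0, 0.0]
ft_force: [-0.1, -0.4, -1.5]
width: 0.0138
grip_force: 40.0
[0.48452882 0.21031956 0.08506937] [ 0.1736042  -0.15603681 -1.04987275]
196 300.5 340.5 bridge mid local [28.92 -0.44]
200 300.5 340.5 bridge mid local [26.59  -0.435]
204 300.5 340.5 bridge mid local [24.24 -0.44]
208 301.5 340.5 bridge mid local [21.88 -0.16]
212 301.5 340.5 bridge mid local [19.49  -0.155]
hole 321.3174603174603 188.92857142857142 [24.72  0.11] front edge 188 [25.68  0.11]
ring centre local [1.93 0.07] [0.48278107 0.21113281] rad 0.03561150684225565
hole 321.31666666666666 188.94166666666666 [24.74  0.11] front edge 188 [25.7   0.11]
ring centre local [1.92 0.03] [0.48277687 0.21106971] rad 0.03556882233928967
[0.48451665 0.21027492 0.08505141] spanner x deg -23.00569536309657
bridge px (301, 191, 39, 46)
bridge local x(mm) 4.8 31.83 y -11.41 10.28
195 301 339 [ 29.52 -11.52] [29.52 10.13]
200 301 339 [ 26.61 -11.57] [26.61 10.18]
205 301 339 [ 23.67 -11.62] [23.67 10.24]
210 301 339 [ 20.7  -11.68] [20.7  10.29]
hole px nan nan 0 [nan nan] local mm [nan nan] expected (+-22,0)rel.py:17: RuntimeWarning: invalid value encountered in scalar divide
  vv,uu=np.nonzero(D); w=D[vv,uu]; u,v=(uu*w).sum()/w.sum(),(vv*w).sum()/w.sum(); p=onplane(c,u,v,.045)
```

```bash
python3 -m crank '{"steps":[[[0.005,0.01,-0.18],[0,0,0]],[[0,0,-0.1],[0,0,0]],[[0,0,-0.08],[0,0,0]],[[0,0,0],[0,0,0]],[[0,0,0],[0,0,0]]]}'
python3 -m crank '{"steps":[[[0,0,-0.04],[0,0,0]],[[0,0,-0.04],[0,0,0]],[[0,0,0],[0,0,0]],[[0,0,0],[0,0,0]]]}'
python3 -m crank '{"steps":[[[0,0,-0.04],[0,0,0]],[[0,0,0],[0,0,0]],[[0,0,0],[0,0,0]]]}'
```

```text
time: 8.7
ee_pos: [0.4845, 0.2104, 0.0758]
eef_rot: [0.199, 0.98, -0.0, -0.0]
ft_force: [-0.4, -0.8, -2.2]
width: 0.0137
grip_force: 40.0
time: 9.03
ee_pos: [0.4846, 0.2105, 0.0741]
eef_rot: [0.199, 0.98, 0.0, -0.0]
ft_force: [-0.3, -0.6, -1.4]
width: 0.0139
grip_force: 40.0
time: 9.28
ee_pos: [0.4846, 0.2105, 0.0731]
eef_rot: [0.199, 0.98, 0.0, 0.0]
ft_force: [-0.8, -0.1, -1.5]
width: 0.0137
grip_force: 40.0
```

```bash
python3 -m crank '{"steps":[[[0,0,-0.04],[0,0,0]],[[0,0,0],[0,0,0]],[[0,0,0],[0,0,0]]]}' | sed -n '1,4p'
python3 -m crank '{"steps":[[[0,0,-0.04],[0,0,0]],[[0,0,0],[0,0,0]],[[0,0,0],[0,0,0]]]}'| sed -n '1,4p'
python3 -m crank '{"steps":[[[0,0,-0.04],[0,0,0]],[[0,0,0],[0,0,0]],[[0,0,0],[0,0,0]]]}'| sed -n '1,4p'
```

```text
time: 9.53
ee_pos: [0.4846, 0.2105, 0.072]
eef_rot: [0.199, 0.98, 0.0, -0.0]
ft_force: [-0.0, 0.8, -2.0]
time: 9.78
ee_pos: [0.4846, 0.2105, 0.071]
eef_rot: [0.199, 0.98, -0.0, -0.0]
ft_force: [-0.4, -0.2, -1.7]
time: 10.03
ee_pos: [0.4846, 0.2105, 0.07]
eef_rot: [0.199, 0.98, -0.0, -0.0]
ft_force: [0.7, -0.1, -1.6]
```

```bash
python3 -m crank '{"steps":[[[0,0,-0.04],[0,0,0]],[[0,0,-0.04],[0,0,0]],[[0,0,0],[0,0,0]],[[0,0,0],[0,0,0]]]}' | sed -n '1,4p'
python3 -m crank '{"steps":[[[0,0,-0.04],[0,0,0]],[[0,0,0],[0,0,0]],[[0,0,0],[0,0,0]],[[0,0,0],[0,0,0]]]}'| sed -n '1,4p'
```

```text
time: 10.37
ee_pos: [0.4846, 0.2105, 0.068]
eef_rot: [0.199, 0.98, -0.0, -0.0]
ft_force: [-0.3, 0.5, -2.6]
time: 10.7
ee_pos: [0.4847, 0.2105, 0.0671]
eef_rot: [0.199, 0.98, 0.0, 0.0]
ft_force: [0.1, 0.2, -2.2]
```

```bash
cat > st.py <<'E'
from h import *
s=monitor.read_state(); q=s['eef_rot']; print('yaw',round(90-np.degrees(2*np.arctan2(q[0],q[1])),2),'F',s['ft_force'].round(1),'M',s['torque'].round(2),s['ee_pos'].round(4),round(s['time'],2))
E
python3 -m crank '{"steps":[[[0,0,0],[0,0,-0.2]],[[0,0,0],[0,0,-0.3]],[[0,0,0],[0,0,-0.3]],[[0,0,0],[0,0,-0.3]],[[0,0,0],[0,0,-0.3]],[[0,0,0],[0,0,-0.3]],[[0,0,0],[0,0,-0.3]],[[0,0,0],[0,0,0]],[[0,0,0],[0,0,0]]]}' | sed -n '1,4p'; python3 st.py
```

```text
time: 11.45
ee_pos: [0.485, 0.211, 0.0672]
eef_rot: [0.284, 0.959, 0.0, 0.0]
ft_force: [2.5, 2.9, -3.9]
yaw 57.03 F [ 2.5  2.9 -3.9] M [ 0.55 -0.53  0.17] [0.485  0.211  0.0672] 11.45
```

```bash
python3 -m crank '{"steps":[[[0.01,0.01,0],[0,0,-0.3]],[[0,0,0],[0,0,-0.3]],[[0,0,0],[0,0,-0.3]],[[0,0,0],[0,0,-0.3]],[[0,0,0],[0,0,-0.3]],[[0,0,0],[0,0,-0.3]],[[0,0,0],[0,0,-0.3]],[[0,0,0],[0,0,0]]]}' >/dev/null; python3 st.py
python3 -m crank '{"steps":[[[0,0,0],[0,0,-0.3]],[[0,0,0],[0,0,-0.3]],[[0,0,0],[0,0,-0.3]],[[0,0,0],[0,0,-0.3]],[[0,0,0],[0,0,-0.3]],[[0,0,0],[0,0,-0.3]],[[0,0,0],[0,0,0]],[[0,0,0],[0,0,0]]]}' >/dev/null; python3 st.py
```

```text
yaw 46.47 F [ 1.6  2.1 -2.8] M [ 0.45 -0.3   0.23] [0.4851 0.211  0.0672] 12.12
yaw 37.59 F [ 1.5  3.1 -2.9] M [ 0.59 -0.45  0.16] [0.4851 0.211  0.0672] 12.78
```

```bash
python3 -m crank '{"steps":[[[0,0,0],[0,0,-0.3]],[[0,0,0],[0,0,-0.3]],[[0,0,0],[0,0,-0.3]],[[0,0,0],[0,0,-0.3]],[[0,0,0],[0,0,-0.3]],[[0,0,0],[0,0,-0.3]],[[0,0,0],[0,0,-0.2]],[[0,0,0],[0,0,0]],[[0,0,0],[0,0,0]]]}' >/dev/null; python3 st.py
python3 -m crank '{"steps":[[[0,0,0],[0,0,-0.2]],[[0,0,0],[0,0,-0.2]],[[0,0,0],[0,0,-0.2]],[[0,0,0],[0,0,0]]]}' >/dev/null; python3 st.py
python3 -m crank '{"steps":[[[0,0,0],[0,0,-0.2]],[[0,0,0],[0,0,-0.2]],[[0,0,0],[0,0,-0.2]],[[0,0,0],[0,0,0]]]}' >/dev/null; python3 st.py
```

```text
yaw 27.57 F [ 2.5  2.4 -3. ] M [ 0.79 -0.64  0.18] [0.4851 0.211  0.0672] 13.53
yaw 24.41 F [ 2.8  3.8 -3.3] M [ 0.96 -0.75  0.19] [0.4851 0.211  0.0672] 13.87
yaw 21.41 F [ 3.6  3.4 -2.7] M [ 0.91 -0.79  0.24] [0.4851 0.211  0.0672] 14.2
```

```bash
python3 -m crank '{"steps":[[[0,0,0],[0,0,-0.2]],[[0,0,0],[0,0,-0.2]],[[0,0,0],[0,0,0]],[[0,0,0],[0,0,0]]]}' >/dev/null; python3 st.py
python3 -m crank '{"steps":[[[0,0,0],[0,0,-0.2]],[[0,0,0],[0,0,0]],[[0,0,0],[0,0,0]]]}' >/dev/null; python3 st.py
python3 -m crank '{"steps":[[[0,0,0],[0,0,-0.2]],[[0,0,0],[0,0,0]],[[0,0,0],[0,0,0]]]}' >/dev/null; python3 st.py
```

```text
yaw 19.46 F [ 3.2  4.1 -3.5] M [ 0.97 -0.82  0.21] [0.4851 0.211  0.0672] 14.53
yaw 18.47 F [ 2.4  3.5 -1.8] M [ 0.93 -0.82  0.26] [0.4851 0.211  0.0672] 14.78
yaw 17.47 F [ 3.7  4.1 -2.6] M [ 0.93 -0.82  0.24] [0.4851 0.211  0.0672] 15.03
```

```bash
python3 -m crank '{"steps":[[[0,0,0],[0,0,-0.2]],[[0,0,0],[0,0,0]],[[0,0,0],[0,0,0]]]}' >/dev/null; python3 st.py
python3 -m crank '{"steps":[[[0,0,0],[0,0,-0.2]],[[0,0,0],[0,0,0]],[[0,0,0],[0,0,0]]]}' >/dev/null; python3 st.py
```

```text
yaw 16.47 F [ 3.4  3.5 -2.7] M [ 0.94 -0.8   0.26] [0.4851 0.211  0.0672] 15.28
yaw 15.46 F [ 3.5  4.4 -2.4] M [ 0.91 -0.8   0.25] [0.4851 0.211  0.0672] 15.53
```

```bash
python3 -m crank '{"steps":[[[0,0,0],[0,0,-0.2]],[[0,0,0],[0,0,0]],[[0,0,0],[0,0,-0.2]],[[0,0,0],[0,0,0]],[[0,0,0],[0,0,0]]]}' >/dev/null; python3 st.py
python3 -m crank '{"steps":[[[0,0,0],[0,0,-0.2]],[[0,0,0],[0,0,0]],[[0,0,0],[0,0,0]]]}' >/dev/null; python3 st.py
python3 -m crank '{"steps":[[[0,0,0],[0,0,-0.2]],[[0,0,0],[0,0,0]],[[0,0,0],[0,0,0]]]}' >/dev/null; python3 st.py
```

```text
yaw 13.47 F [ 3.4  3.3 -2.9] M [ 0.96 -0.83  0.19] [0.4851 0.211  0.0672] 15.95
yaw 12.47 F [ 4.1  4.1 -2.3] M [ 0.95 -0.82  0.2 ] [0.4851 0.211  0.0672] 16.2
yaw 11.46 F [ 3.6  4.2 -3.4] M [ 0.86 -0.84  0.26] [0.4851 0.211  0.0672] 16.45
```

```bash
python3 -m crank '{"steps":[[[0,0,0],[0,0,-0.2]],[[0,0,0],[0,0,0]],[[0,0,0],[0,0,0]]]}' >/dev/null; python3 st.py
python3 -m crank '{"steps":[[[0,0,0],[0,0,-0.2]],[[0,0,0],[0,0,0]],[[0,0,0],[0,0,0]]]}' >/dev/null; python3 st.py
```

```text
yaw 10.46 F [ 2.8  4.1 -3. ] M [ 0.97 -0.86  0.18] [0.4851 0.211  0.0672] 16.7
yaw 9.46 F [ 2.9  4.2 -3.1] M [ 0.93 -0.83  0.23] [0.4852 0.211  0.0672] 16.95
```

```bash
python3 -m crank '{"steps":[[[0,0,0],[0,0,-0.2]],[[0,0,0],[0,0,0]],[[0,0,0],[0,0,0]]]}' >/dev/null; python3 st.py
python3 -m crank '{"steps":[[[0,0,0],[0,0,-0.2]],[[0,0,0],[0,0,0]],[[0,0,0],[0,0,0]]]}' >/dev/null; python3 st.py
python3 -m crank '{"steps":[[[0,0,0],[0,0,-0.2]],[[0,0,0],[0,0,0]],[[0,0,0],[0,0,0]]]}' >/dev/null; python3 st.py
```

```text
yaw 8.46 F [ 3.7  4.1 -2.7] M [ 0.92 -0.8   0.2 ] [0.4851 0.211  0.0672] 17.2
yaw 7.46 F [ 3.4  3.4 -3.7] M [ 0.9  -0.83  0.22] [0.4851 0.211  0.0672] 17.45
yaw 6.46 F [ 3.9  2.7 -2.4] M [ 0.91 -0.87  0.26] [0.4851 0.211  0.0672] 17.7
```

```bash
python3 -m crank '{"steps":[[[0,0,0],[0,0,-0.2]],[[0,0,0],[0,0,0]],[[0,0,0],[0,0,0]]]}' >/dev/null; python3 st.py
python3 -m crank '{"steps":[[[0,0,0],[0,0,-0.2]],[[0,0,0],[0,0,0]],[[0,0,0],[0,0,0]]]}' >/dev/null; python3 st.py
```

```text
yaw 5.46 F [ 3.1  3.9 -3.3] M [ 0.88 -0.89  0.21] [0.4851 0.211  0.0672] 17.95
yaw 4.46 F [ 4.   4.3 -4.2] M [ 0.94 -0.84  0.24] [0.4851 0.211  0.0672] 18.2
```

```bash
python3 -m crank '{"steps":[[[0,0,0],[0,0,-0.2]],[[0,0,0],[0,0,0]],[[0,0,0],[0,0,0]]]}' >/dev/null; python3 st.py
python3 -m crank '{"steps":[[[0,0,0],[0,0,-0.2]],[[0,0,0],[0,0,0]],[[0,0,0],[0,0,0]]]}' >/dev/null; python3 st.py
python3 -m crank '{"steps":[[[0,0,0],[0,0,-0.2]],[[0,0,0],[0,0,0]],[[0,0,0],[0,0,0]]]}' >/dev/null; python3 st.py
```

```text
yaw 3.47 F [ 3.9  2.9 -3.7] M [ 0.93 -0.85  0.19] [0.4852 0.211  0.0672] 18.45
yaw 2.46 F [ 4.   3.5 -2.9] M [ 0.93 -0.84  0.21] [0.4852 0.211  0.0672] 18.7
yaw 1.46 F [ 2.9  3.7 -3.1] M [ 0.92 -0.82  0.24] [0.4852 0.211  0.0672] 18.95
```

```bash
python3 -m crank '{"steps":[[[0,0,0],[0,0,-0.2]],[[0,0,0],[0,0,0]],[[0,0,0],[0,0,0]]]}' >/dev/null; python3 st.py
python3 -m crank '{"steps":[[[0,0,0],[0,0,-0.2]],[[0,0,0],[0,0,0]],[[0,0,0],[0,0,0]]]}' >/dev/null; python3 st.py
```

```text
yaw 0.46 F [ 3.5  3.4 -3.7] M [ 0.94 -0.87  0.29] [0.4851 0.2109 0.0672] 19.2
yaw -0.53 F [ 4.4  3.5 -3.1] M [ 0.92 -0.87  0.25] [0.4851 0.211  0.0672] 19.45
```

```bash
python3 -m crank '{"steps":[[[0,0,0],[0,0,-0.1]],[[0,0,0],[0,0,0]],[[0,0,0],[0,0,0]]]}' >/dev/null; python3 st.py
python3 -m crank '{"steps":[[[0,0,0],[0,0,-0.1]],[[0,0,0],[0,0,0]],[[0,0,0],[0,0,0]]]}' >/dev/null; python3 st.py
python3 -m crank '{"steps":[[[0,0,0],[0,0,-0.1]],[[0,0,0],[0,0,0]],[[0,0,0],[0,0,0]]]}' >/dev/null; python3 st.py
```

```text
yaw -1.03 F [ 4.8  4.9 -3. ] M [ 0.92 -0.91  0.28] [0.4852 0.211  0.0672] 19.7
yaw -1.54 F [ 3.2  4.8 -2.9] M [ 0.92 -0.85  0.22] [0.4852 0.2109 0.0672] 19.95
yaw -2.03 F [ 4.2  3.4 -3.2] M [ 0.9  -0.81  0.19] [0.4852 0.2109 0.0672] 20.2
```

```bash
python3 -m crank '{"steps":[[[0,0,0],[0,0,-0.1]],[[0,0,0],[0,0,0]],[[0,0,0],[0,0,0]]]}' >/dev/null; python3 st.py
python3 -m crank '{"steps":[[[0,0,0],[0,0,-0.1]],[[0,0,0],[0,0,0]],[[0,0,0],[0,0,0]]]}' >/dev/null; python3 st.py
```

```text
yaw -2.53 F [ 4.7  4.6 -2.9] M [ 0.91 -0.88  0.27] [0.4852 0.211  0.0672] 20.45
yaw -3.04 F [ 3.9  4.2 -3.3] M [ 0.95 -0.84  0.26] [0.4852 0.2109 0.0672] 20.7
```

```bash
python3 rel2.py | sed -n '1,6p'
python3 -m crank '{"steps":[[[0,0,0],[0,0,-0.1]],[[0,0,0],[0,0,0]],[[0,0,0],[0,0,0]]]}' >/dev/null; python3 st.py
python3 -m crank '{"steps":[[[0,0,0],[0,0,-0.1]],[[0,0,0],[0,0,0]],[[0,0,0],[0,0,0]]]}' >/dev/null; python3 st.py
python3 -m crank '{"steps":[[[0,0,0],[0,0,-0.1]],[[0,0,0],[0,0,0]],[[0,0,0],[0,0,0]]]}' >/dev/null; python3 st.py
```

```text
[0.48518365 0.21094239 0.06721036] [ 3.30151971  4.53783824 -2.8695684 ]
196 300.5 339.5 bridge mid local [28.83   0.035]
200 300.5 339.5 bridge mid local [26.5    0.035]
204 300.5 339.5 bridge mid local [24.15   0.035]
208 300.5 339.5 bridge mid local [21.785  0.035]
212 300.5 339.5 bridge mid local [19.4   0.03]
yaw -3.53 F [ 4.2  4.1 -2.9] M [ 0.9  -0.88  0.24] [0.4852 0.211  0.0672] 21.0
yaw -4.04 F [ 4.1  4.3 -3.2] M [ 0.86 -0.89  0.26] [0.4852 0.2109 0.0672] 21.25
yaw -4.53 F [ 3.5  3.1 -3.5] M [ 0.92 -0.89  0.24] [0.4852 0.211  0.0672] 21.5rel2.py:11: RuntimeWarning: invalid value encountered in scalar divide
  vv,uu=np.nonzero(D); w=D[vv,uu]; u=(uu*w).sum()/w.sum(); v=(vv*w).sum()/w.sum(); print('hole',u,v,loc(onplane(c,u,v,.045)),'front edge',vv.min(),loc(onplane(c,u,vv.min()-.5,.045)))
Traceback (most recent call last):
  File "rel2.py", line 11, in <module>
    vv,uu=np.nonzero(D); w=D[vv,uu]; u=(uu*w).sum()/w.sum(); v=(vv*w).sum()/w.sum(); print('hole',u,v,loc(onplane(c,u,v,.045)),'front edge',vv.min(),loc(onplane(c,u,vv.min()-.5,.045)))
                                                                                                                                            ~~~~~~^^
ValueError: zero-size array to reduction operation minimum which has no identity
```

```bash
python3 -m crank '{"steps":[[[0,0,0],[0,0,-0.1]],[[0,0,0],[0,0,0]],[[0,0,0],[0,0,0]]]}' >/dev/null; python3 st.py
python3 -m crank '{"steps":[[[0,0,0],[0,0,-0.1]],[[0,0,0],[0,0,0]],[[0,0,0],[0,0,0]]]}' >/dev/null; python3 st.py
python3 -m crank '{"steps":[[[0,0,0],[0,0,-0.1]],[[0,0,0],[0,0,0]],[[0,0,0],[0,0,0]]]}' >/dev/null; python3 st.py
```

```text
yaw -5.03 F [ 2.8  3.8 -2.6] M [ 0.91 -0.85  0.25] [0.4852 0.211  0.0672] 21.75
yaw -5.51 F [ 3.   3.5 -2.5] M [ 0.88 -0.87  0.37] [0.4852 0.211  0.0672] 22.0
yaw -6.0 F [ 3.4  3.  -3.6] M [ 0.86 -0.91  0.56] [0.4852 0.2109 0.0672] 22.25
```

```bash
python3 -m crank '{"steps":[[[0,0,0],[0,0,-0.1]],[[0,0,0],[0,0,0]],[[0,0,0],[0,0,0]]]}' >/dev/null; python3 st.py
python3 -m crank '{"steps":[[[0,0,0],[0,0,-0.1]],[[0,0,0],[0,0,0]],[[0,0,0],[0,0,0]]]}' >/dev/null; python3 st.py
```

```text
yaw -6.49 F [ 4.2  4.1 -2.6] M [ 0.8  -0.86  0.6 ] [0.4852 0.2109 0.0672] 22.5
yaw -6.98 F [ 2.7  3.2 -3.8] M [ 0.78 -0.86  0.74] [0.4851 0.2109 0.0672] 22.75
```

The torque rose from 0.25 to 0.74 N m over the last 2°, so the ring is at its stop. I'll back off into the slack and lift out.

```bash
python3 -m crank '{"steps":[[[0,0,0],[0,0,0.2]],[[0,0,0],[0,0,0.2]],[[0,0,0],[0,0,0.2]],[[0,0,0],[0,0,0.2]],[[0,0,0],[0,0,0.1]],[[0,0,0],[0,0,0]],[[0,0,0],[0,0,0]]]}' >/dev/null; python3 st.py
```

```text
yaw -2.55 F [ 1.3  1.6 -1.1] M [ 0.12 -0.22 -0.02] [0.4847 0.2104 0.067 ] 23.33
```

```bash
python3 -m crank '{"steps":[[[0,0,0.15],[0,0,0]],[[0,0,0.2],[0,0,0]],[[0,0,0.2],[0,0,0]],[[0,0,0.4],[0,0,0]],[[0,0,0.8],[0,0,0]],[[0,0,1],[0,0,0]],[[0,0,0.9],[0,0,0]],[[0,0,0.3],[0,0,0]]]}' | sed -n 2,4p
python3 -m crank '{"steps":[[[0.16,-0.8,0],[0,0,0.95]],[[0.16,-0.8,0],[0,0,0.95]],[[0.16,-0.8,0],[0,0,0.95]],[[0.16,-0.8,0],[0,0,0.95]],[[0.16,-0.8,0],[0,0,0.95]],[[0.16,-0.8,0],[0,0,0.95]],[[0.16,-0.8,0],[0,0,0.95]],[[0.16,-0.8,0],[0,0,0.95]],[[0.16,-0.8,0],[0,0,0.95]],[[0.16,-0.8,0],[0,0,0.95]]]}' | sed -n 2,3p
python3 -m crank '{"steps":[[[0.16,-0.8,0],[0,0,0.95]],[[0.16,-0.8,0],[0,0,0.95]],[[0.16,-0.8,0],[0,0,0.95]],[[0.16,-0.8,0],[0,0,0.95]],[[0.16,-0.8,0],[0,0,0.95]],[[0.16,-0.8,0],[0,0,0.95]],[[0.18,-0.95,0],[0,0,0.95]],[[0,0,0],[0,0,0]],[[0,0,0],[0,0,0]],[[0,0,0],[0,0,0]]]}' | sed -n 2,3p
python3 st.py; sed -i 's/print(np.round(P\[150.*//; s/^cv2.imwrite.*w2c.*//; s/pics\/w2.png/pics\/w5.png/' sp.py; python3 sp.py
```

```text
ee_pos: [0.4862, 0.2112, 0.1698]
eef_rot: [0.723, 0.691, 0.002, 0.0]
ft_force: [0.8, 0.5, -1.7]
ee_pos: [0.5245, 0.0097, 0.1656]
eef_rot: [0.381, 0.925, -0.0, -0.0]
ee_pos: [0.5531, -0.1324, 0.1655]
eef_rot: [0.103, 0.995, 0.0, -0.0]
yaw 78.18 F [-0.5  1.2 -2.8] M [ 0.07  0.03 -0.03] [ 0.5531 -0.1324  0.1655] 25.67
[ 0.55322263 -0.13181527  0.16551025] [ 1.02404071e-01  9.94742763e-01  3.27744974e-04 -3.67657988e-04]
tool y deg 78.24473647166701
handle none
rest (288, 131, 64, 97) ((0.549872100353241, -0.1320694088935852), (0.059722669422626495, 0.09704915434122086), 79.16028594970703) z 0.019917079213730038
bridge none
```

```bash
python3 -m crank '{"steps":[[[0,-0.04,-0.6],[0,0,0]],[[0,0,-1],[0,0,0]],[[0,0,-1],[0,0,0]],[[0,0,-1],[0,0,0]],[[0,0,-0.6],[0,0,0]],[[0,0,-0.2],[0,0,0]],[[0,0,0],[0,0,0]],[[0,0,0],[0,0,0]]]}' >/dev/null; python3 st.py
python3 -m crank '{"steps":[[[0,0,-0.12],[0,0,0]],[[0,0,-0.12],[0,0,0]],[[0,0,0],[0,0,0]],[[0,0,0],[0,0,0]]]}' >/dev/null; python3 st.py
```

```text
yaw 78.27 F [ 1.8  0.1 -2.1] M [ 0.02 -0.03 -0.03] [ 0.5539 -0.1335  0.0566] 26.38
yaw 78.24 F [ 0.   0.8 -1.4] M [0.01 0.02 0.02] [ 0.5535 -0.1339  0.0501] 26.72
```

```bash
python3 -m crank '{"steps":[[[0,0.02,-0.1],[0,0,0]],[[0,0,-0.05],[0,0,0]],[[0,0,0],[0,0,0]],[[0,0,0],[0,0,0]]]}' >/dev/null; python3 st.py
python3 -m crank '{"steps":[[[0,0,-0.1],[0,0,0]],[[0,0,-0.06],[0,0,0]],[[0,0,0],[0,0,0]],[[0,0,0],[0,0,0]]]}' >/dev/null; python3 st.py
```

```text
yaw 78.24 F [ 0.1  0.  -2.1] M [ 0.03  0.03 -0.01] [ 0.5533 -0.1335  0.046 ] 27.05
yaw 78.24 F [-0.1  0.4 -2. ] M [ 0.07  0.01 -0.02] [ 0.5533 -0.1335  0.0419] 27.38
```

```bash
python3 -m crank '{"steps":[[[0,0,-0.04],[0,0,0]],[[0,0,-0.02],[0,0,0]],[[0,0,0],[0,0,0]],[[0,0,0],[0,0,0]]]}' >/dev/null; python3 st.py
python3 -m crank '{"steps":[[[0,0,0],[0,0,0]],[[0,0,0],[0,0,0]],[[0,0,0],[0,0,0]],[[0,0,0],[0,0,0]],[[0,0,0],[0,0,0]],[[0,0,0],[0,0,0]]]}' 45; python3 st.py
python3 -m crank '{"steps":[[[0,0,0.3],[0,0,0]],[[0,0,0.8],[0,0,0]],[[0,0,1],[0,0,0]],[[0,0,1],[0,0,0]],[[0,0,1],[0,0,0]],[[0,0,1],[0,0,0]],[[0,0,1],[0,0,0]],[[0,0,0.9],[0,0,0]],[[0,0,0],[0,0,0]],[[0,0,0],[0,0,0]]]}' | sed -n 2,5p
python3 sp.py; python3 - <<'E'
from h import *
a=cam('wrist')['pixels'][100:300,200:440]; c=cam('top'); b=c['pixels'][200:270,190:274]
cv2.imwrite('pics/w6.png',np.hstack([cv2.resize(x,(400,333),interpolation=cv2.INTER_CUBIC) for x in(a,b)]))
E
python3 hub.py | sed -n '/top/,$p'
```

```text
yaw 78.24 F [-0.1 -0.5 -2.2] M [ 0.05 -0.01 -0.02] [ 0.5534 -0.1335  0.0406] 27.72
time: 28.22
ee_pos: [0.5535, -0.1335, 0.0406]
eef_rot: [0.102, 0.995, 0.0, 0.0]
ft_force: [0.3, 0.1, -0.4]
width: 0.0422
grip_force: 0.0
yaw 78.24 F [ 0.3  0.1 -0.4] M [-0.05  0.04 -0.01] [ 0.5535 -0.1335  0.0406] 28.22
ee_pos: [0.554, -0.1337, 0.2171]
eef_rot: [0.103, 0.995, 0.0, 0.001]
ft_force: [0.2, 0.1, -1.0]
width: 0.0451
[ 0.5533762  -0.13350065  0.21580058] [1.02466096e-01 9.94736445e-01 1.60566175e-04 2.80976046e-04]
tool y deg 78.23761102792193
handle none
rest (294, 125, 55, 96) ((0.5566531419754028, -0.13335636258125305), (0.05976144224405289, 0.11053279787302017), 79.14493560791016) z 0.019830759914375717
bridge (311, 146, 20, 55) ((0.5532264113426208, -0.1339508444070816), (0.021116813644766808, 0.06110493838787079), 78.74552154541016) z 0.0297633891667084
top ring ell ((0.48430192470550537, 0.20950748026371002), (0.07414066791534424, 0.07559014111757278), 163.82958984375)
  spot 223.1 243.2 47 [0.48452752 0.21059096]
  spot 214.3 243.1 11 [0.48445505 0.23259081]
  spot 232.0 243.5 12 [0.4842717  0.18848658]
  pair mid [0.48436338 0.21053869] L 0.04410460432426451 ang 89.7618128439542
[ 0.5528679  -0.13335592  0.21457818]
```

View pics/w6.png

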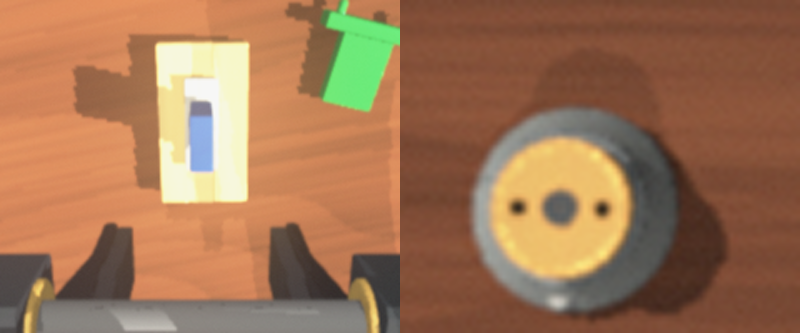

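The wrist view shows the spanner standing upright in the rest. The top view shows the hole line now at about -90°, having started at -23°, and a rigid stop was felt. Handing in.

```bash
python3 -c "
from bench import ticket; print(ticket.close_job())"
```

```text
the job is handed in; nothing more can be done
None
```

The job is handed in (no verdict was shown): I turned the lock ring about 67° clockwise until I felt its stop, then stood the spanner back in its rest and let go.

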